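# Index a drill jig to its next station

## Task

The drill jig has been left clamped between two stations. Swing its clamp lever loose, turn the faceplate on clockwise (seen from above) until the spring-loaded index pin drops fully home in the next notch, stopping gently so that the pin is not strained, then swing the clamp lever back until it is fully tight. Leave the drill, oil bottle and caliper where they lie.

Things in the scene. Friction and masses are not known exactly. Their poses are not given: they have to be found in the camera images.
- jig: Indexing drill jig screwed to the bench: round grey casting, 264 mm across (lugs reach 168 mm out), under a turning aluminium faceplate of radius 108 mm, top at height 66 mm, carrying a brown fibre flange held by a nut (top 102 mm). Origin on the turning axis at bench height; -x is its front, towards the robot; index pin on +y, clamp on -y, drill guide on +x.
- drill_guide (a point): Top of the steel guide bush, 121 mm high, 34 mm from the turning axis on the jig's +x side, in a fixed arm 26 mm wide on an upright post (115 to 149 mm from the axis). Keep clear of it; besides it only the turning handle stands above the flange.
- table_turn (a joint): Faceplate angle, rad, growing clockwise seen from above (handle passes the front from right to left). Starts at 0.65 to 1.3, between two of three stations, near 0, 2.09, -2.09. But the notched index plate is clamped below, hidden, at whatever angle suits the flange: the notch lies up to 0.3 either side, to be felt or told by the pin dropping. Free drag 0.2 to 0.4 N m; clamped 5 N m.
- turning_handle (a point): Point on the axis of the faceplate's upright black turning handle at height 100 mm, where to take hold of it; 88 mm from the turning axis. A round grip of 19 mm diameter from 72 to 124 mm above the bench (straight from 78 to 114), fixed to the faceplate, with clear space round it.
- faceplate: The turning faceplate with its handle, the index plate and the flange; origin on the turning axis at bench height (the same point as the jig's).
- pin_travel (a joint): How far the spring-loaded index pin is drawn out, m: 0 fully home in a notch, about 0.009 while its round nose (10 mm diameter) rides on the index plate's rim. Its spring (5 N) drives it in by itself; once home it locks the faceplate both ways with about 1 degree of play, and the handle meets a hard stop. Pushing on against it with more than about 30 N strains the pin.
- index_pin: The index pin with its knob, lying level along the jig's y axis at height 43 mm; origin at the tip of its nose.
- pin_knob (a point): Middle of the outer face of the index pin's round black knob (28 mm diameter), on the jig's y axis: 165 mm from the turning axis with the pin home, 174 mm with it riding on the rim. It need not be touched.
- lever_turn (a joint): Clamp lever angle, rad: 0 fully tight (at its stop, pointing to the jig's front), growing counterclockwise seen from above as it swings away from the faceplate to the other stop at 1.35. Below about 0.7 an eccentric presses a shoe on the faceplate's rim; above that the faceplate is free. It stays where it is left and takes 3 to 6 N at its grip.
- clamp_pivot (a point): Top of the clamp block on the axis of the lever's upright pivot, 147 mm from the turning axis on the jig's -y side, 72 mm high.
- lever_grip (a point): Point on the axis of the clamp lever's upright round black grip at height 106 mm, where to take hold of it. The grip has 17.6 mm diameter, reaches from 86 to 126 mm above the bench and stands 85 mm from the lever's pivot.
- drill: Cordless drill lying on its side, 187 x 220 x 58 mm; a bystander. Origin under its middle.
- oil_bottle: White squeeze bottle with orange nozzle, 41 mm diameter, 120 mm high; a bystander. Origin in the middle of its foot.
- caliper: Digital caliper lying flat, 76 x 230 x 15 mm; a bystander. Origin under its middle.

How it is judged:
On the way, in this order (a step that is already met when the one before it is completed fails the run):
1. the clamp lever is swung loose (value of joint lever_turn above 0.7 rad), for 0.1 s.
2. the index pin is home in the next notch (value of joint pin_travel below 0.002 m and value of joint table_turn between 1.74 and 2.45 rad), for 0.2 s.
At the end, for the whole second after the job is handed in: The index pin is home in the notch near 120 degrees (drawn out less than 2 mm, faceplate between 1.74 and 2.45 rad), the clamp lever is tight (below 0.15 rad), faceplate and lever at rest, and the drill, bottle and caliper are within 15 mm of where they stood (all of step 2 and value of joint lever_turn below 0.15 rad and velocity of joint table_turn between -0.05 and 0.05 rad/s and velocity of joint lever_turn between -0.05 and 0.05 rad/s); the robot touches nothing.
It fails at once if the index pin is strained: more than 35 N between pin and faceplate (contact force between index_pin and faceplate above 35 N).
It fails at once if the drill, oil bottle or caliper is moved by more than 15 mm (distance of any of drill, oil_bottle, caliper from where it was at the start of the episode above 0.015 m).
It also fails if it takes over 61 s, if anything falls off the work surface, if the arm or the gripper's body presses on something with over 40 N, if the wrist force passes 120 N, or if a joint passes its speed limit or range.

## Robot

A 7-joint arm with a two-finger parallel gripper is mounted at the origin on a cart in front of the work surface, level with it; the furniture and walls round the work are solid. World frame = base frame: x ahead of the robot, y to its left, z up, the work surface at z = 0. Lengths are in m, angles in rad, forces in N, time in s.
With the tool pointing down it reaches from about 0.4 to 0.875 m from the base axis. Payload 19.3 kg.
Tool frame: the origin (TCP) lies at the very end of the fingers, on their centre line; the grasp point (between the pads) lies 19 mm behind it; z points along the fingers, y is the line along which they close (so a half turn about z gives the same grasp; the last joint's range is limited). The gripper opens to 85 mm and grips with 20 to 120 N. Pads are 22 mm wide; open, the fingers measure 114 mm over their backs; the gripper's body (76 mm by 85 mm) begins 54 mm behind the grasp point. The pads swing forward as they close: fully open they stand 13 mm farther back than shut.
Start: joints at [-1.418, 0.521, -0.036, 1.599, 0.021, 1.021, -0.113], TCP at [0.138, 0.61, 0.231] pointing down, gripper open.
Joint ranges: [-2.91, 2.91], [-0.3, 2.13], [-1.5, 1.42], [0.17, 2.43], [-1.26, 4.41], [0.16, 1.93], [-2.52, 2.52]. Speed limits (rad/s): [1.89, 1.89, 2.39, 2.39, 3.01, 3.01, 3.01].

## Interface

Orientations are given as [roll, pitch, yaw] about the fixed x, y, z axes, in that order (R = Rz(yaw) Ry(pitch) Rx(roll)).
In Python, from workcell import bot gives the robot as it stands. The module is installed in compiled form; this text tells all that it offers.
- The arm moves only by the tool apply_moves, never from a script. Its arguments are lists of equal length, an entry for each row: "claw": the finger opening in m, from 0 to 0.0854; "xyz": the shift along the tool's x, y, z in m, a list of three; "twist": the turn, a rotation vector about the tool's x, y, z in rad, a list of three. A call has 1 to 20 rows; each row shifts and turns the commanded pose from where the row before left it, along the tool's axes as they then stand; what a row does not reach is not made up. A row lasts 1/10 s, in which the tool goes at most 50 mm and 8.59 degrees, less where a joint would pass 70% of its speed; a pose out of reach is approached as far as the arm can. A call with a gripper value outside its range is refused whole. The fingers move at their own pace and stop on an object; "force" is the grip in N (left out, the last holds). Time passes only in rows, so rows that do not move let the fingers close. It gives the time, the measured TCP pose, the force, the opening and the grip force at its end, in the units of the state.
- bot.observe(): the state, without advancing time (a new reading comes with each control period).
- bot.grab_frame(name): name is "scene" or "top" or "wrist"; returns a dict with "img" (384x512x3 uint8, red, green, blue), "vfov" (degrees; the focal length in pixels is half the picture's height over the tangent of half this angle, whatever the lens; pixels are square), "cx", "cy" (the principal point, pixels), "view" (4x4, takes a point from world to camera coordinates). Camera axes: x right, y up, looking along -z (the intrinsics and any distortion apply to the point x, -y, -z); pixel columns grow to the right and rows downward; lengths in m; the calibration is good to about 2 mm. A picture is of the moment at which its call begins. There is no depth.
- bot.job_done(): hands the job in; it is judged then, once.
Trained networks look in the newest picture that a camera, given by its name, has taken for a name from the list of things; names that differ only in an ending like _2 or _b are one class to them, and where a whole thing is asked for, a point or a joint stands for the part that bears it (a point fixed in the world has none). Each returns a list of dicts, best first, with "score" (0 to 1); they miss things now and then, are a little off and sometimes report something else, mostly with a low value. They report only what shows in the picture. A call takes as long as a camera call.
- bot.find_in(camera, query): "position" ([x, y, z] in m, in world coordinates, good to about 4 mm: the middle of the surface that is visible of it).
The state is a dict: "clock": time; "qpos": joint angles; "qd": joint speeds; "joint_efforts": joint torques, N m; "position": TCP position; "tool_rot": TCP orientation; "force": force on the tool from outside, world axes, zero at the start; "moment": the same for the moment, N m; "grip_width": finger opening in m; "finger_force": force on a finger pad.
Only numpy, scipy, OpenCV 4.12 (cv2) and the standard library are available. Lean on these libraries where they do the work, as an engineer would, in place of code of your own. Each camera call takes 0.05 s, during which the arm holds its last target. There are 200 camera calls.

## Working session

There is one attempt and no reset: what is moved stays moved. The work goes in short steps, Python scripts to look and compute and a tool call to move; the robot and the scene stay as the last step left them, time stands still between calls to the robot, and variables do not carry over. Pictures are saved under pics/ and viewed, at most 10 in all, crops included, and the job is handed in when it is done.

Besides the shell and the picture viewer there is one more tool, called after "Call:" as name(argument=value, ...) on one line, values as JSON. apply_moves: Moves the arm, as the interface text tells. Its arguments: {"type":"object","properties":{"claw":{"type":"array"},"xyz":{"type":"array"},"twist":{"type":"array"},"force":{"type":"number"}},"required":["claw","xyz","twist"]}

```bash
mkdir -p pics
cat > h.py <<'E'
import numpy as np, cv2
from workcell import bot
def px(f,p):
    P=np.asarray(f["view"])@np.r_[p,1]; h=f["img"].shape[0]; fl=h/2/np.tan(np.radians(f["vfov"])/2)
    return np.array([f["cx"]+fl*P[0]/-P[2], f["cy"]-fl*P[1]/-P[2]])
def ray(f,uv):
    h=f["img"].shape[0]; fl=h/2/np.tan(np.radians(f["vfov"])/2); V=np.asarray(f["view"])
    d=np.array([(uv[0]-f["cx"])/fl,-(uv[1]-f["cy"])/fl,-1]); R=V[:3,:3]
    return -R.T@V[:3,3], R.T@d/np.linalg.norm(d)
def tri(rays):
    A=0;b=0
    for o,d in rays:
        M=np.eye(3)-np.outer(d,d); A=A+M; b=b+M@o
    return np.linalg.solve(A,b)
def save(f,n): cv2.imwrite("pics/"+n,cv2.cvtColor(f["img"],cv2.COLOR_RGB2BGR))
E
python3 - <<'E'
from h import *
o=bot.observe(); print(o)
F={}
for c in("scene","top"):
    f=bot.grab_frame(c);F[c]=f; save(f,c+"0.png")
    print(c,{k:v for k,v in f.items() if k not in("img","view")})
    for q in("jig","turning_handle","lever_grip","clamp_pivot","pin_knob","drill_guide","drill","oil_bottle","caliper"):
        r=bot.find_in(c,q)[:2]
        for d in r: print(q,np.round(d["position"],3),round(d["score"],2),px(f,d["position"]).round())
a,b=[cv2.imread("pics/"+c+"0.png") for c in F]
E
```

```text
{'clock': 0.0, 'qpos': array([-1.4181908 ,  0.5220212 , -0.03631875,  1.59999152,  0.02119964,
        1.02113022, -0.11275585]), 'qd': array([ 0.0011827 ,  0.00108006,  0.0007692 ,  0.0008657 ,  0.0003238 ,
        0.0009053 , -0.00186495]), 'joint_efforts': array([ 1.77866223e-03, -9.27094889e+01,  1.98068999e+00, -3.69928694e+01,
        1.78394420e-02,  8.16714135e-03, -8.98228905e-05]), 'position': array([0.1380702 , 0.60920778, 0.23072727]), 'tool_rot': array([-3.14043070e+00,  8.81878806e-05,  2.91881337e+00]), 'force': array([-0.19161681,  0.04513543, -0.16501595]), 'moment': array([0.02302671, 0.05268297, 0.00153699]), 'finger_force': 0.0, 'grip_width': 0.08500593024997569}
scene {'vfov': 50.7982867074866, 'cx': 250.79116577058437, 'cy': 194.30861097852804}
jig [ 0.536 -0.056  0.065] 0.78 [271. 208.]
turning_handle [ 0.548 -0.048  0.065] 0.77 [272. 206.]
turning_handle [0.578 0.13  0.05 ] 0.37 [242. 180.]
lever_grip [ 0.549 -0.054  0.069] 0.74 [273. 205.]
lever_grip [ 0.507 -0.17   0.095] 0.48 [291. 225.]
clamp_pivot [ 0.538 -0.058  0.063] 0.92 [272. 209.]
pin_knob [0.582 0.
[... 199 characters left out ...]
.005] 0.55 [144. 178.]
caliper [ 0.55  -0.054  0.066] 0.26 [274. 206.]
top {'vfov': 49.356871938302376, 'cx': 244.8880025577303, 'cy': 184.11592579809943}
jig [ 0.554 -0.028  0.066] 0.87 [250. 171.]
turning_handle [ 0.56  -0.026  0.064] 0.7 [250. 170.]
turning_handle [ 0.552 -0.027  0.071] 0.16 [250. 171.]
clamp_pivot [ 0.557 -0.026  0.064] 0.7 [250. 170.]
clamp_pivot [ 0.617 -0.331  0.08 ] 0.23 [328. 153.]
pin_knob [0.586 0.134 0.05 ] 0.43 [209. 165.]
drill_guide [ 0.554 -0.026  0.067] 0.9 [250. 171.]
drill [ 0.426 -0.391  0.053] 0.58 [345. 202.]
oil_bottle [ 0.558 -0.026  0.065] 0.72 [250. 170.]
oil_bottle [ 0.613 -0.33   0.084] 0.46 [328. 153.]
caliper [0.347 0.438 0.008] 0.78 [134. 227.]
```

Run:
```python
import cv2
a=cv2.imread("pics/top0.png")[80:280,130:390]; cv2.imwrite("pics/t1.png",cv2.resize(a,None,fx=3,fy=3,interpolation=cv2.INTER_CUBIC))
a=cv2.imread("pics/scene0.png")[120:300,190:400]; cv2.imwrite("pics/s1.png",cv2.resize(a,None,fx=3.3,fy=3.3,interpolation=cv2.INTER_CUBIC))
```

```text
(no output)
```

View pics/t1.png

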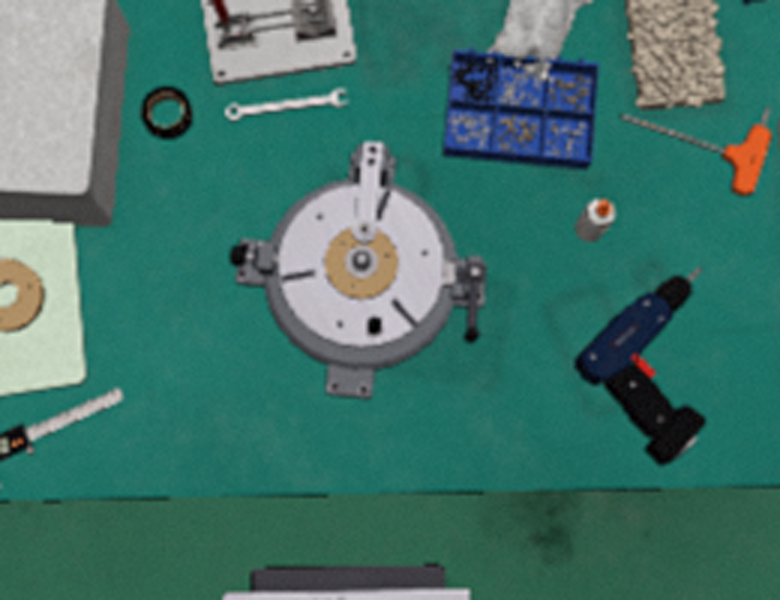

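View pics/s1.png

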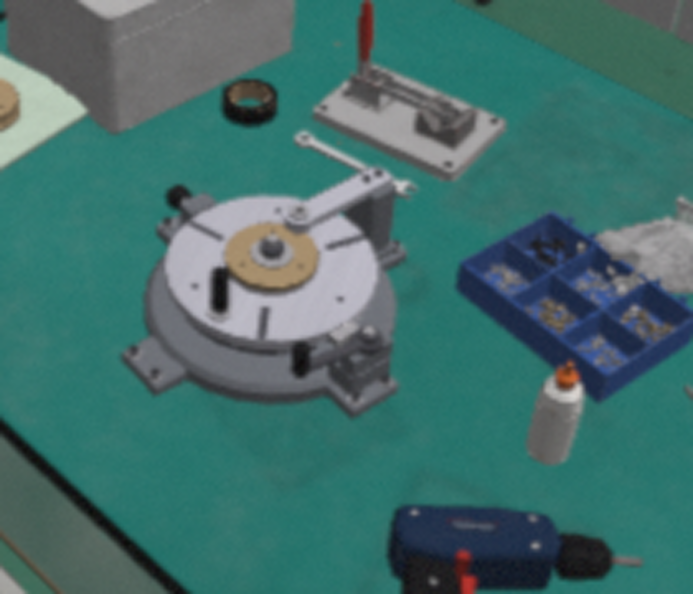

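```bash
cat > fit.py <<'E'
from h import *
T=lambda u,v:np.array([u/3+130,v/3+80]); S=lambda u,v:np.array([u/3.3+190,v/3.3+120])
pts=dict(handle=(T(375,326),S(219.5,291)),lever=(T(471,335),S(301,358)),nut=(T(362,260),S(272,247)),knob=(T(239,254),S(178,196)),pivot=(T(474,268),S(374,338)))
ft=bot.grab_frame("top");fs=bot.grab_frame("scene")
R={}
for k,(a,b) in pts.items():
    p=tri([ray(ft,a),ray(fs,b)]); R[k]=p
    print(k,p.round(4),"resid px",(px(ft,p)-a).round(1),(px(fs,p)-b).round(1))
c=R["nut"][:2]
for k in R:
    d=R[k][:2]-c; print(k,"r",np.hypot(*d).round(4),"ang",np.degrees(np.arctan2(d[1],d[0])).round(1))
d=R["lever"]-R["pivot"];print("lever",np.hypot(*d[:2]),np.degrees(np.arctan2(d[1],d[0])))
E
python3 fit.py
```

```text
handle [ 0.4788 -0.0446  0.0965] resid px [ 0.2 -0.3] [-0.4  0.1]
lever [ 0.4637 -0.1652  0.1077] resid px [ 0.4 -0.5] [-0.7  0.1]
nut [ 0.5662 -0.0301  0.0893] resid px [ 0.2 -0.2] [-0.3  0.1]
knob [0.5872 0.1324 0.0442] resid px [ 0.1 -0.1] [-0.1  0. ]
pivot [ 0.5564 -0.1754  0.0749] resid px [ 0.3 -0.4] [-0.6  0.1]
handle r 0.0886 ang -170.5
lever r 0.1696 ang -127.2
nut r 0.0 ang 0.0
knob r 0.1639 ang 82.6
pivot r 0.1457 ang -93.9
lever 0.09321157532685359 173.73100139737784
```

Call:
apply_moves(claw=[0.085,0.085,0.085,0.085,0.085,0.085,0.085,0.085,0.085,0.085,0.085,0.085,0.085,0.085,0.085,0.085,0.085,0.085,0.085,0.085], xyz=[[-0.04,-0.02,0],[-0.04,-0.02,0],[-0.04,-0.02,0],[-0.04,-0.02,0],[-0.04,-0.02,0],[-0.04,-0.02,0],[-0.04,-0.02,0],[-0.04,-0.02,0],[-0.04,-0.02,0],[-0.011,-0.045,0],[-0.011,-0.045,0],[-0.011,-0.045,0],[-0.011,-0.045,0],[-0.011,-0.045,0],[-0.011,-0.045,0],[-0.011,-0.045,0],[-0.011,-0.045,0],[-0.011,-0.045,0],[-0.011,-0.045,0],[-0.011,-0.045,0]], twist=[[0,0,0],[0,0,0],[0,0,0],[0,0,0],[0,0,0],[0,0,0],[0,0,0],[0,0,0],[0,0,0],[0,0,0],[0,0,0],[0,0,0],[0,0,0],[0,0,0],[0,0,0],[0,0,0],[0,0,0],[0,0,0],[0,0,0],[0,0,0]])

```text
clock: 3.1
position: [0.4579, -0.1569, 0.2316]
tool_rot: [3.141, 0.001, 2.919]
force: [1.4, 0.5, 0.2]
grip_width: 0.0855
finger_force: 0.0
```

Call:
apply_moves(claw=[0.085,0.085,0.085,0.085,0.085,0.085,0.085,0.085,0.085,0.085,0.085,0.085,0.085,0.085,0.085,0.085,0.085,0.085,0.085,0.085], xyz=[[0,0,0],[0,0,0],[0,0,0],[0,0,0],[0,0,0],[0,0,0],[0,0,0],[0,0,0],[0,0,0],[0,0,0],[0,0,0],[0,0,0],[0,0,0],[0,0,0],[0,0,0],[0,0,0],[0,0,0],[0,0,0],[0,0,0],[0,0,0]], twist=[[0,0,0.149],[0,0,0.149],[0,0,0.149],[0,0,0.149],[0,0,0.149],[0,0,0.149],[0,0,0.149],[0,0,0.149],[0,0,0.149],[0,0,0.149],[0,0,0.149],[0,0,0.149],[0,0,0.149],[0,0,0.149],[0,0,0.149],[0,0,0.149],[0,0,0.149],[0,0,0.149],[0,0,0.149],[0,0,0.149]])

```text
clock: 5.1
position: [0.4582, -0.155, 0.2315]
tool_rot: [-3.141, -0.0, -0.067]
force: [0.4, 0.4, 1.0]
grip_width: 0.0854
finger_force: 0.0
```

Run:
```python
from h import *
f=bot.grab_frame("wrist"); save(f,"w1.png"); np.save("w1.npy",f,allow_pickle=True)
V=np.asarray(f["view"]); print("cam",(-V[:3,:3].T@V[:3,3]).round(3),f["vfov"])
for n,p in dict(lever=[.467,-.1655,.106],lever_top=[.467,-.1655,.126],handle=[.479,-.0446,.1],pivot=[.5565,-.1754,.072]).items(): print(n,px(f,p).round())
print(bot.observe()["qpos"].round(2))
```

```text
cam [ 0.529 -0.161  0.374] 60.566097306576154
lever [264. 172.]
lever_top [265. 178.]
handle [121. 166.]
pivot [269.  61.]
[-0.52  0.46  0.98  1.99 -0.48  0.94 -0.94]
```

View pics/w1.png

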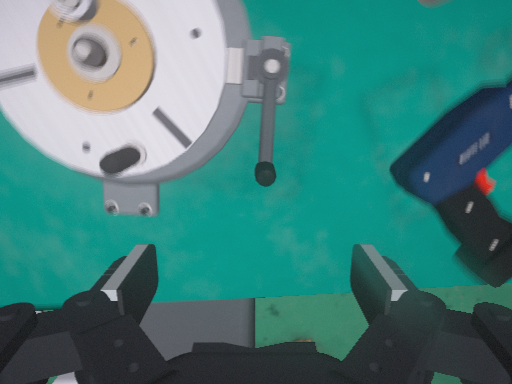

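Call:
apply_moves(claw=[0.085,0.085,0.085,0.085,0.085,0.085,0.085,0.085,0.01,0.01,0.01,0.01,0.01,0.01,0.01,0.01], xyz=[[0.005,0.005,0.01],[0.005,0.005,0.02],[0,0,0.02],[0,0,0.02],[0,0,0.02],[0,0,0.02],[0,0,0.02],[0,0,0.01],[0,0,0],[0,0,0],[0,0,0],[0,0,0],[0,0,0],[0,0,0],[0,0,0],[0,0,0]], twist=[[0,0,0],[0,0,0],[0,0,0],[0,0,0],[0,0,0],[0,0,0],[0,0,0],[0,0,0],[0,0,0],[0,0,0],[0,0,0],[0,0,0],[0,0,0],[0,0,0],[0,0,0],[0,0,0]], force=20)

```text
clock: 6.75
position: [0.4677, -0.1656, 0.0917]
tool_rot: [-3.141, -0.001, -0.061]
force: [-0.8, 1.9, 6.5]
grip_width: 0.0166
finger_force: 21.0
```

Call:
apply_moves(claw=[0.01,0.01,0.01,0.01,0.01], xyz=[[-0.0015,0,0],[-0.0015,0,0],[-0.0015,0,0],[-0.0015,0,0],[0,0,0]], twist=[[0,0,0],[0,0,0],[0,0,0],[0,0,0],[0,0,0]])

```text
clock: 7.25
position: [0.4654, -0.1657, 0.0923]
tool_rot: [3.14, -0.007, -0.06]
force: [22.3, -0.9, -5.6]
grip_width: 0.0168
finger_force: 20.0
```

Call:
apply_moves(claw=[0.01,0.01,0.01], xyz=[[-0.0015,0,0],[-0.0015,0,0],[0,0,0]], twist=[[0,0,0],[0,0,0],[0,0,0]])

```text
clock: 7.55
position: [0.4626, -0.1656, 0.0925]
tool_rot: [3.14, -0.008, -0.06]
force: [22.7, -1.3, -3.7]
grip_width: 0.017
finger_force: 20.1
```

Call:
apply_moves(claw=[0.01,0.01,0.01,0.01,0.01,0.01,0.01,0.01,0.01,0.01,0.01,0.01,0.01,0.01,0.01], xyz=[[0.0045,0,0],[0.0045,0,0],[0,0,0],[0,0,0],[0,0.002,0],[-0.0002,0.0051,0],[-0.0002,0.0051,0],[-0.0002,0.0051,0],[-0.0002,0.0051,0],[-0.0002,0.0051,0],[-0.0002,0.0051,0],[-0.0002,0.0051,0],[-0.0002,0.0051,0],[-0.0002,0.0051,0],[0,0,0]], twist=[[0,0,0],[0,0,0],[0,0,0],[0,0,0],[0,0,0],[0,0,-0.06],[0,0,-0.06],[0,0,-0.06],[0,0,-0.06],[0,0,-0.06],[0,0,-0.06],[0,0,-0.06],[0,0,-0.06],[0,0,-0.06],[0,0,0]], force=50)

```text
clock: 9.05
position: [0.4729, -0.2142, 0.092]
tool_rot: [3.141, 0.001, 0.48]
force: [-7.8, -6.6, 12.2]
grip_width: 0.016
finger_force: 49.6
```

Call:
apply_moves(claw=[0.01,0.01,0.01,0.01,0.01,0.01,0.01,0.01,0.01,0.01], xyz=[[-0.0005,0.0051,0],[-0.0005,0.0051,0],[-0.0005,0.0051,0],[-0.0002,0.0051,0],[-0.0002,0.0051,0],[-0.0002,0.0051,0],[-0.0002,0.0051,0],[-0.0002,0.0051,0],[-0.0002,0.0051,0],[0,0,0]], twist=[[0,0,-0.06],[0,0,-0.06],[0,0,-0.06],[0,0,-0.06],[0,0,-0.06],[0,0,-0.06],[0,0,-0.06],[0,0,-0.06],[0,0,-0.06],[0,0,0]])

```text
clock: 10.05
position: [0.5034, -0.2481, 0.0921]
tool_rot: [3.139, -0.002, 1.022]
force: [8.8, 4.0, 4.5]
grip_width: 0.0161
finger_force: 48.9
```

Call:
apply_moves(claw=[0.05,0.05,0.05,0.05,0.05,0.05,0.05,0.05,0.05,0.05,0.05,0.05,0.05,0.05,0.05,0.05,0.05,0.05], xyz=[[0,0,0],[0,0,0],[0,0,0],[0,0,-0.02],[0,0,-0.03],[0,0,-0.03],[0,0,-0.03],[0,0,-0.01],[0.033,-0.025,0],[0.033,-0.025,0],[0.033,-0.025,0],[0.032,-0.025,0],[0.032,-0.025,0],[0,0,0],[0,0,0],[0,0,0],[0,0,0],[0,0,0]], twist=[[0,0,0],[0,0,0],[0,0,0],[0,0,0],[0,0,0],[0,0,0],[0,0,0],[0,0,0],[0,0,0],[0,0,0],[0,0,0],[0,0,0],[0,0,0],[0,0,-0.144],[0,0,-0.144],[0,0,-0.144],[0,0,-0.144],[0,0,-0.144]], force=20)

```text
clock: 11.85
position: [0.48, -0.044, 0.2109]
tool_rot: [-3.141, 0.0, 1.745]
force: [0.4, -1.1, 0.5]
grip_width: 0.0499
finger_force: 0.0
```

Run:
```python
from h import *
f=bot.grab_frame("wrist"); save(f,"w2.png"); np.save("w2.npy",f,allow_pickle=True)
o=bot.observe(); print(o["position"],o["tool_rot"],o["qpos"].round(2))
w=np.load("w1.npy",allow_pickle=True).item()
P=np.array([[.4677,-.1656],[.4729,-.2142],[.5034,-.2481]])
A=np.c_[2*P,np.ones(3)];s=np.linalg.solve(A,(P**2).sum(1));print("circ",s[:2],np.sqrt(s[2]+s[0]**2+s[1]**2))
o_,d=ray(w,(90,53)); print("nut z.102",(o_+d*(.102-o_[2])/d[2]))
for n,p in dict(h72=[.481,-.0446,.072],h124=[.481,-.0446,.124],nut=[.569,-.03,.102]).items(): print(n,px(f,p).round())
```

```text
[ 0.48008181 -0.04409766  0.21093625] [-3.14092579e+00  5.20799455e-05  1.75408678e+00] [-0.31  0.34  0.35  2.   -0.16  0.83  0.31]
circ [ 0.54259604 -0.18216462] 0.07670595894842083
nut z.102 [ 0.56859011 -0.03755949  0.102     ]
h72 [255. 178.]
h124 [255. 195.]
nut [367. 188.]
```

View pics/w2.png

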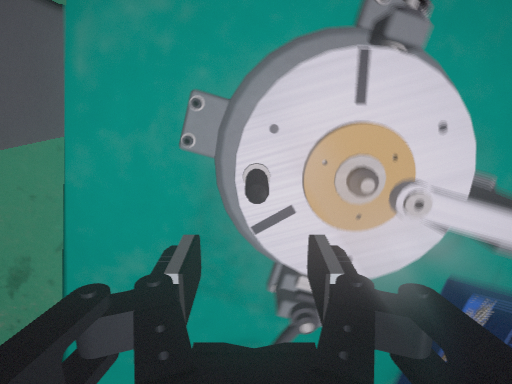

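Call:
apply_moves(claw=[0.05,0.05,0.05,0.05,0.05,0.05,0.012,0.012,0.012,0.012,0.012,0.012], xyz=[[0.001,0.0025,0.012],[0,0,0.024],[0,0,0.024],[0,0,0.024],[0,0,0.024],[0,0,0.016],[0,0,0],[0,0,0],[0,0,0],[0,0,0],[0,0,0],[0,0,0]], twist=[[0,0,0.05],[0,0,0],[0,0,0],[0,0,0],[0,0,0],[0,0,0],[0,0,0],[0,0,0],[0,0,0],[0,0,0],[0,0,0],[0,0,0]], force=20)

```text
clock: 13.1
position: [0.4821, -0.0429, 0.0877]
tool_rot: [-3.141, 0.0, 1.688]
force: [-6.0, -2.9, -5.5]
grip_width: 0.0184
finger_force: 20.6
```

Call:
apply_moves(claw=[0.012,0.012,0.012,0.012,0.012,0.012,0.012,0.012,0.012,0.012,0.012,0.012,0.012,0.012,0.012,0.012,0.012,0.012,0.012,0.012], xyz=[[0.0008,-0.0008,0],[0.00176,2e-05,0],[0.00176,2e-05,0],[0.00176,2e-05,0],[0.00176,2e-05,0],[0.00176,2e-05,0],[0.00176,2e-05,0],[0.00176,2e-05,0],[0.00176,2e-05,0],[0.00176,2e-05,0],[0.00176,2e-05,0],[0.00176,2e-05,0],[0.00176,2e-05,0],[0.00176,2e-05,0],[0.00176,2e-05,0],[0.00176,2e-05,0],[0.00176,2e-05,0],[0.00176,2e-05,0],[0.00176,2e-05,0],[0.00176,2e-05,0]], twist=[[0,0,0],[0,0,0.02],[0,0,0.02],[0,0,0.02],[0,0,0.02],[0,0,0.02],[0,0,0.02],[0,0,0.02],[0,0,0.02],[0,0,0.02],[0,0,0.02],[0,0,0.02],[0,0,0.02],[0,0,0.02],[0,0,0.02],[0,0,0.02],[0,0,0.02],[0,0,0.02],[0,0,0.02],[0,0,0.02]])

```text
clock: 15.1
position: [0.4829, -0.0091, 0.0877]
tool_rot: [-3.14, 0.0, 1.307]
force: [-10.7, -4.2, 2.1]
grip_width: 0.0179
finger_force: 21.7
```

Call:
apply_moves(claw=[0.012,0.012,0.012,0.012,0.012,0.012,0.012,0.012,0.012,0.012], xyz=[[0.0011,-0.0005,0],[0.0011,-0.0005,0],[0.0011,-0.0005,0],[0.0011,0,0],[0.0011,0,0],[0.0011,0,0],[0.0011,0,0],[0.0011,0,0],[0.0011,0,0],[0.0011,0,0]], twist=[[0,0,0.0125],[0,0,0.0125],[0,0,0.0125],[0,0,0.0125],[0,0,0.0125],[0,0,0.0125],[0,0,0.0125],[0,0,0.0125],[0,0,0.0125],[0,0,0.0125]])

```text
clock: 16.1
position: [0.486, 0.0016, 0.0877]
tool_rot: [3.142, 0.0, 1.182]
force: [-3.4, -5.3, -5.2]
grip_width: 0.0181
finger_force: 20.7
```

Call:
apply_moves(claw=[0.012,0.012,0.012,0.012,0.012,0.012,0.012,0.012,0.012,0.012], xyz=[[0.0011,0,0],[0.0011,0,0],[0.0011,0,0],[0.0011,0,0],[0.0011,0,0],[0.0011,0,0],[0.0011,0,0],[0.0011,0,0],[0.0011,0,0],[0.0011,0,0]], twist=[[0,0,0.0125],[0,0,0.0125],[0,0,0.0125],[0,0,0.0125],[0,0,0.0125],[0,0,0.0125],[0,0,0.0125],[0,0,0.0125],[0,0,0.0125],[0,0,0.0125]])

```text
clock: 17.1
position: [0.4903, 0.0117, 0.0877]
tool_rot: [-3.141, 0.0, 1.057]
force: [-6.6, -3.9, -2.3]
grip_width: 0.0181
finger_force: 21.0
```

Call:
apply_moves(claw=[0.012,0.012,0.012,0.012,0.012,0.012,0.012,0.012,0.012,0.012], xyz=[[0.0011,0,0],[0.0011,0,0],[0.0011,0,0],[0.0011,0,0],[0.0011,0,0],[0.0011,0,0],[0.0011,0,0],[0.0011,0,0],[0.0011,0,0],[0.0011,0,0]], twist=[[0,0,0.0125],[0,0,0.0125],[0,0,0.0125],[0,0,0.0125],[0,0,0.0125],[0,0,0.0125],[0,0,0.0125],[0,0,0.0125],[0,0,0.0125],[0,0,0.0125]])

```text
clock: 18.1
position: [0.4959, 0.0211, 0.0877]
tool_rot: [-3.14, 0.001, 0.932]
force: [-9.1, -3.9, 0.5]
grip_width: 0.0181
finger_force: 21.4
```

Call:
apply_moves(claw=[0.012,0.012,0.012,0.012,0.012,0.012,0.012,0.012,0.012,0.012], xyz=[[0.0011,-0.0004,0],[0.0011,-0.0004,0],[0.0011,0,0],[0.0011,0,0],[0.0011,0,0],[0.0011,0,0],[0.0011,0,0],[0.0011,0,0],[0.0011,0,0],[0.0011,0,0]], twist=[[0,0,0.0125],[0,0,0.0125],[0,0,0.0125],[0,0,0.0125],[0,0,0.0125],[0,0,0.0125],[0,0,0.0125],[0,0,0.0125],[0,0,0.0125],[0,0,0.0125]])

```text
clock: 19.1
position: [0.5033, 0.0306, 0.0877]
tool_rot: [-3.141, -0.001, 0.808]
force: [-6.4, 0.7, 5.6]
grip_width: 0.0182
finger_force: 21.8
```

Call:
apply_moves(claw=[0.012,0.012,0.012,0.012,0.012,0.012,0.012,0.012,0.012,0.012], xyz=[[0.0011,0,0],[0.0011,0,0],[0.0011,0,0],[0.0011,0,0],[0.0011,0,0],[0.0011,0,0],[0.0011,0,0],[0.0011,0,0],[0.0011,0,0],[0.0011,0,0]], twist=[[0,0,0.0125],[0,0,0.0125],[0,0,0.0125],[0,0,0.0125],[0,0,0.0125],[0,0,0.0125],[0,0,0.0125],[0,0,0.0125],[0,0,0.0125],[0,0,0.0125]])

```text
clock: 20.1
position: [0.5083, 0.0354, 0.0869]
tool_rot: [-3.14, 0.006, 0.681]
force: [-21.9, -17.2, 4.1]
grip_width: 0.0183
finger_force: 22.6
```

Call:
apply_moves(claw=[0.012,0.012,0.012,0.04,0.04,0.04,0.04,0.04,0.04,0.04,0.04], xyz=[[-0.0015,0,0],[-0.0015,0,0],[-0.001,0,0],[0,0,0],[0,0,0],[0,0,0],[0,0,-0.02],[0,0,-0.03],[0,0,-0.03],[0,0,-0.03],[0,0,-0.02]], twist=[[0,0,0],[0,0,0],[0,0,0],[0,0,0],[0,0,0],[0,0,0],[0,0,0],[0,0,0],[0,0,0],[0,0,0],[0,0,0]])

```text
clock: 21.2
position: [0.5088, 0.0353, 0.2194]
tool_rot: [3.141, -0.002, 0.684]
force: [0.4, 0.0, 0.3]
grip_width: 0.0405
finger_force: 0.0
```

Run:
```python
from h import *
a=cv2.imread("pics/scene0.png")[150:210,215:275]
f=bot.grab_frame("scene"); save(f,"s2.png"); b=cv2.imread("pics/s2.png")[150:210,215:275]
w=bot.grab_frame("wrist"); save(w,"w3.png")
r=lambda i:cv2.resize(i,(384,384),interpolation=cv2.INTER_CUBIC)
cv2.imwrite("pics/cmp.png",np.vstack([np.hstack([r(a),r(b)])]))
print(bot.observe()["position"])
ax=np.array([.5695,-.031]);u=np.array([np.sin(np.radians(7)),np.cos(np.radians(7))])
for d in(.165,.174): print(d,px(f,np.r_[ax+d*u,.043]),px(w,np.r_[ax+d*u,.043]))
```

```text
[0.50953389 0.03547404 0.21976721]
0.165 [244.26850259 179.33827424] [223.8427502  34.0895201]
0.174 [242.83719652 178.05412405] [216.64691275  26.10724829]
```

View pics/cmp.png

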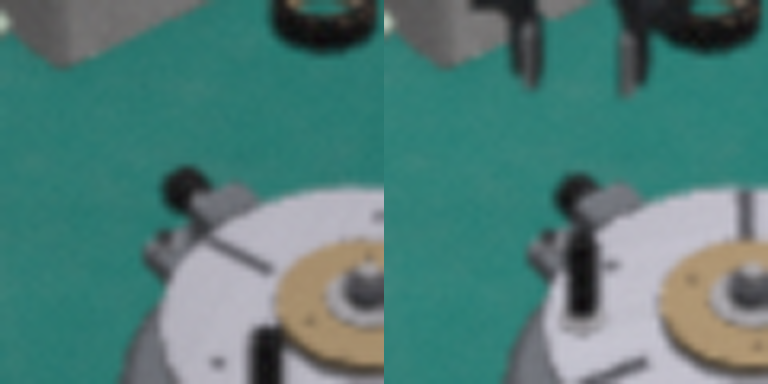

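View pics/w3.png

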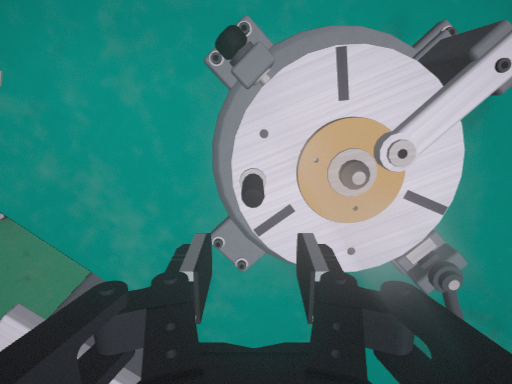

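Call:
apply_moves(claw=[0.06,0.06,0.06,0.06,0.06,0.06,0.06,0.06,0.06,0.06,0.06], xyz=[[-0.0263,0.031,0],[-0.0263,0.031,0],[-0.0263,0.031,0],[-0.0263,0.031,0],[-0.0263,0.031,0],[-0.0263,0.031,0],[-0.0263,0.031,0],[0,0,0],[0,0,0],[0,0,0],[0,0,0]], twist=[[0,0,0],[0,0,0],[0,0,0],[0,0,0],[0,0,0],[0,0,0],[0,0,0],[0,0,-0.113],[0,0,-0.113],[0,0,-0.113],[0,0,0]], force=50)

```text
clock: 22.4
position: [0.5025, -0.2494, 0.2169]
tool_rot: [-3.141, -0.0, 1.025]
force: [-0.2, 0.5, 0.2]
grip_width: 0.0598
finger_force: 0.0
```

Right above the lever grip; descend and grip.

Call:
apply_moves(claw=[0.06,0.06,0.06,0.06,0.06,0.06,0.06,0.01,0.01,0.01,0.01,0.01,0.01], xyz=[[0,0,0.01],[0,0,0.024],[0,0,0.024],[0,0,0.024],[0,0,0.024],[0,0,0.015],[0,0,0.005],[0,0,0],[0,0,0],[0,0,0],[0,0,0],[0,0,0],[0,0,0]], twist=[[0,0,0],[0,0,0],[0,0,0],[0,0,0],[0,0,0],[0,0,0],[0,0,0],[0,0,0],[0,0,0],[0,0,0],[0,0,0],[0,0,0],[0,0,0]])

```text
clock: 23.7
position: [0.503, -0.2495, 0.0923]
tool_rot: [3.14, -0.0, 1.023]
force: [-1.5, 0.5, 6.9]
grip_width: 0.016
finger_force: 48.6
```

Call:
apply_moves(claw=[0.01,0.01,0.01,0.01,0.01,0.01,0.01,0.01,0.01,0.01], xyz=[[0.0005,-0.0051,0],[0.0005,-0.0051,0],[0.0005,-0.0051,0],[0.0005,-0.0051,0],[0.0005,-0.0051,0],[0.0005,-0.0051,0],[0.0005,-0.0051,0],[0.0005,-0.0051,0],[0.0005,-0.0051,0],[0,0,0]], twist=[[0,0,0.06],[0,0,0.06],[0,0,0.06],[0,0,0.06],[0,0,0.06],[0,0,0.06],[0,0,0.06],[0,0,0.06],[0,0,0.06],[0,0,0]])

```text
clock: 24.7
position: [0.4715, -0.2149, 0.0921]
tool_rot: [-3.141, 0.002, 0.479]
force: [-19.8, -3.6, 19.6]
grip_width: 0.016
finger_force: 50.6
```

Call:
apply_moves(claw=[0.01,0.01,0.01,0.01,0.01,0.01,0.01,0.01,0.01], xyz=[[-0.0025,-0.001,-0.001],[0.0003,-0.0051,0],[0.0003,-0.0051,0],[0.0003,-0.0051,0],[0.0003,-0.0051,0],[0.0003,-0.0051,0],[0.0003,-0.0051,0],[0.0003,-0.0051,0],[0,0,0]], twist=[[0,0,0],[0,0,0.06],[0,0,0.06],[0,0,0.06],[0,0,0.06],[0,0,0.06],[0,0,0.06],[0,0,0.06],[0,0,0]])

```text
clock: 25.6
position: [0.4617, -0.1789, 0.0924]
tool_rot: [-3.14, 0.001, 0.061]
force: [-6.5, 2.9, 2.6]
grip_width: 0.0156
finger_force: 52.4
```

Call:
apply_moves(claw=[0.01,0.01,0.01,0.01,0.01,0.01], xyz=[[0.0003,-0.003,0],[0.0003,-0.003,0],[0.0003,-0.003,0],[0.0003,-0.003,0],[0.0003,-0.002,0],[0,0,0]], twist=[[0,0,0.03],[0,0,0.03],[0,0,0.03],[0,0,0.03],[0,0,0.02],[0,0,0]])

```text
clock: 26.2
position: [0.4621, -0.1656, 0.0924]
tool_rot: [-3.141, 0.003, -0.078]
force: [-13.1, -0.5, 5.8]
grip_width: 0.0161
finger_force: 52.8
```

Push on gently to feel the stop.

Call:
apply_moves(claw=[0.01,0.01,0.01,0.01,0.01,0.01], xyz=[[-0.001,-0.001,0],[0,-0.001,0],[0,-0.001,0],[0,-0.001,0],[0,-0.001,0],[0,0,0]], twist=[[0,0,0.01],[0,0,0.01],[0,0,0.01],[0,0,0],[0,0,0],[0,0,0]])

```text
clock: 26.8
position: [0.4624, -0.1629, 0.0926]
tool_rot: [3.138, 0.0, -0.109]
force: [-6.9, -15.6, -8.2]
grip_width: 0.0159
finger_force: 51.6
```

Call:
apply_moves(claw=[0.01,0.01,0.01], xyz=[[0,-0.001,0],[0,-0.001,0],[0,0,0]], twist=[[0,0,0],[0,0,0],[0,0,0]])

```text
clock: 27.1
position: [0.4624, -0.1627, 0.0927]
tool_rot: [3.136, -0.001, -0.111]
force: [-8.5, -27.1, -13.4]
grip_width: 0.0156
finger_force: 51.6
```

Firm stop: fully tight. Relax, release and rise.

Call:
apply_moves(claw=[0.01,0.01,0.05,0.05,0.05,0.05,0.05,0.05,0.05,0.05,0.05,0.05,0.05], xyz=[[0,0.002,0],[0,0.002,0],[0,0,0],[0,0,0],[0,0,0],[0,0,0],[0,0,-0.02],[0,0,-0.03],[0,0,-0.03],[0,0,-0.03],[0,0,-0.01],[0,0,0],[0,0,0]], twist=[[0,0,0],[0,0,0],[0,0,0],[0,0,0],[0,0,0],[0,0,0],[0,0,0],[0,0,0],[0,0,0],[0,0,0],[0,0,0],[0,0,0],[0,0,0]])

```text
clock: 28.4
position: [0.463, -0.1623, 0.2116]
tool_rot: [-3.141, 0.001, -0.107]
force: [0.3, -0.0, -0.7]
grip_width: 0.0501
finger_force: 0.0
```

Run:
```python
from h import *
f=bot.grab_frame("scene"); save(f,"s3.png")
w=bot.grab_frame("wrist"); save(w,"w4.png")
a=cv2.imread("pics/w4.png")[:, :]; b=cv2.imread("pics/s3.png")[150:250,215:315]
cv2.imwrite("pics/fin.png",np.hstack([cv2.resize(a,(400,300)),cv2.resize(b,(300,300),interpolation=cv2.INTER_CUBIC)]))
```

```text
(no output)
```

View pics/fin.png

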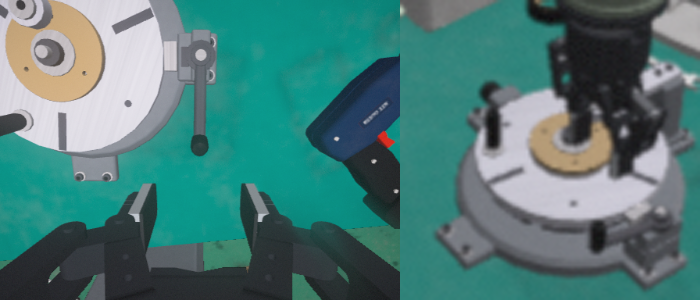

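The lever again points to the jig's front (grip at about (199,146) in the wrist view), the knob is in, and the tool is clear.

```bash
python3 -c "
from workcell import bot
print(bot.job_done())"
```

```text
the job is handed in; nothing more can be done
None
```

I handed the job in at about 28 s of the 61 s. In the pictures the index pin is home in the next notch. The clamp lever was pushed back until it met a firm stop, and the gripper is clear. The push against the pin peaked at about 28 N at the handle, but the force on the pin itself could not be read, and no verdict was returned.

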